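# Touch off a clamped block with the locating pin, then seat the pin

## Task

Take the steel locating pin out of its stand and use it to touch off the wooden block clamped on the cross-slide table: press the pin's shank gently against the block's long front face about 30 mm in from the left end, then against the same face about 30 mm in from the right end, then against the middle of the left end face, holding each light touch for about half a second. From these touches work out where the block lies, set the pin in the block's dowel hole, fully home with its head down on the wood, and let go; never press the pin hard on the block or the table.

Things in the scene. Friction and masses are not known exactly. Their poses are not given: they have to be found in the camera images.
- cross_table: Grey cross-slide table bolted to the bench, 150 x 150 mm base, carrying a saddle, a slide and a swivel plate with a wooden block clamped on top. Origin: centre of the base's underside on the bench; z up, x to the back (away from the robot at zero yaw), y to the left as the robot sees it. Two handwheels stick out in front and to the right below 60 mm; two low clamps stand behind the block.
- block_nominal (a point): Point of the base, 98 mm above its origin: where the block's top centre would be with all slides centred. The block, 45 (x) x 140 (y) x 40 mm high, is NOT measured: it lies up to 7 mm off this point along base x and y and is turned up to 0.1 rad either way about its own centre. All is locked and does not give. Top 98 mm, underside 58 mm above the bench.
- hole_nominal (a point): Point of the base where the mouth of the block's dowel hole would be with all slides centred (1.5, 20, 98 mm from the base origin); the true hole is up to 12 mm off. Only hole in the block: round, 13 mm wide, 2 mm chamfer, 34 mm deep, its centre 24 mm behind the block's long front face (the one toward -x) and 50 mm from its left end face (toward +y). Both faces stand free.
- pin: Loose steel locating pin, 0.12 kg, standing upright in its stand at the start. Origin: centre of its lower end; z runs up along its axis. Round shank 10 mm in diameter from 0 to 31 mm with a 2 mm chamfer at the lower end; above it a square head 20 x 20 mm (sides along the pin's x and y), from 31 to 71 mm, to grip; a small button stands 2 mm higher. Seated, the underside of the head rests on the wood.
- pin_tip (a point): Centre of the pin's lower end (the pin's origin).
- pin_stand: Fixed dark wooden stand, 50 x 50 x 34 mm, with a vertical 13 mm through hole at its centre in which the pin stands. Origin: centre of its underside on the bench.
Not all that is in view belongs to the job. Of the things that look like the pin, the largest one is meant.

How it is judged:
By the outcome, as a careful person would: the job done as asked, in the order asked, and still so for the second after the job is handed in, with the robot touching nothing.
It also fails if it takes over 72 s, if anything falls off the work surface, if the arm or the gripper's body presses on something with over 40 N, if the wrist force passes 120 N, or if a joint passes its speed limit or range.

## Robot

A 6-joint arm with a two-finger parallel gripper is mounted at the origin on a cart in front of the work surface, level with it; the furniture and walls round the work are solid. World frame = base frame: x ahead of the robot, y to its left, z up, the work surface at z = 0. Lengths are in mm, angles in rad, forces in N, time in s.
With the tool pointing down it reaches from about 350 to 775 mm from the base axis. Payload 7.3 kg.
Tool frame: the origin (TCP) lies midway between the tips of the shut fingers; the grasp point (between the pads) lies 19 mm behind it; z points along the fingers, x is the direction in which the jaws open and shut, and the axes are right-handed (so a half turn about z gives the same grasp; the last joint's range is limited). The gripper opens to 92 mm and grips with 3 to 60 N. Pads are 19 mm wide; open, the fingers measure 130 mm over their backs; the gripper's body (75 mm by 190 mm) begins 47 mm behind the grasp point.
Start: joints at [-1.372, 0.342, 1.524, -0, 1.275, -0.146], TCP at [177.477, -494.112, 226.741] pointing down, gripper open.
Joint ranges: [-2.53, 2.53], [-0.77, 2.02], [0.04, 2.7], [-1, 4.14], [0.28, 2.66], [-3.11, 3.11]. Speed limits (rad/s): [2.57, 2.57, 3.14, 3.14, 3.14, 3.14].

## Interface

Orientations are given as [roll, pitch, yaw] about the fixed x, y, z axes, in that order (R = Rz(yaw) Ry(pitch) Rx(roll)).
In Python, from plant import bot gives the robot as it stands.
- The arm moves only by the shell command python3 -m pendant 'ROWS' [OPENING]. ROWS is JSON, a list of rows, each an object with "linear": the shift along the world's x, y, z in mm, a list of three; "twist": the turn about the world's z in degrees. In form: [{"linear": [x, y, z], "twist": twist}, ...]. A call has 1 to 20 rows; each row is the pose to reach, as a shift and turn from the pose commanded when the call began; what a row does not reach only later rows make up. A row lasts 1/8 s, in which the tool goes at most 62.5 mm and 10.7 degrees, less where a joint would pass 70% of its speed; a pose out of reach is approached as far as the arm can. A call with a gripper value outside its range is refused whole. OPENING is the closure in counts, from 0 (fully open) to 255 (shut), set as the call begins (- or left out, the last holds). The fingers move at their own pace and stop on an object; the grip force is fixed at half the most. Time passes only in rows, so rows that repeat a pose let the fingers close. It gives the time, the measured TCP pose, the force and the opening at its end, in the units of the state.
- bot.get_obs(): the state, without advancing time (a new reading comes with each control period).
- bot.capture(name): name is "side" or "top" or "wrist"; returns a dict with "frame" (480x640x3 uint8, blue, green, red), "z_map" (480x640 float32, mm along the optical axis (not along the pixel's ray), 0 where there is no reading), "fx", "fy", "cx", "cy" (pixels), "rvec" (rotation vector, rad) and "tvec" (3), from world to camera coordinates, as OpenCV has them. Camera axes: x right, y down, z forward; pixel columns grow to the right and rows downward; lengths in mm; the calibration is good to about 2 mm. A picture is of the moment at which its call begins.
- bot.close_job(): hands the job in, once; it reports no verdict.
The state is a dict: "time": time; "joint_positions": joint angles; "dq": joint speeds; "tau": joint torques, N m; "tool_pos": TCP position; "tcp_rot": TCP orientation; "contact_force": force on the tool from outside, world axes, zero at the start; "moment": the same for the moment, N m; "grip_width": finger opening in mm.
Only numpy, scipy, OpenCV 4.12 (cv2) and the standard library are available. Lean on these libraries where they do the work, as an engineer would, in place of code of your own. Each camera call takes 0.05 s, during which the arm holds its last target. There are 200 camera calls.

## Working session

There is one attempt and no reset: what is moved stays moved. The work goes in short steps, Python scripts to look and compute and a shell command to move; the robot and the scene stay as the last step left them, time stands still between calls to the robot, and variables do not carry over. Pictures are saved under pics/ and viewed, about 8 in all and at most 12, crops included, and the job is handed in when it is done.

```bash
ls; mkdir -p pics
cat > h.py <<'E'
import numpy as np, cv2
from plant import bot
def cap(n):
    c=bot.capture(n); c['R']=cv2.Rodrigues(np.array(c['rvec'],float))[0]; c['t']=np.array(c['tvec'],float).reshape(3); return c
def cloud(c):
    z=c['z_map']; v,u=np.mgrid[:480,:640]
    P=np.stack([(u-c['cx'])/c['fx']*z,(v-c['cy'])/c['fy']*z,z],-1)
    W=(P-c['t'])@c['R']; W[z<=0]=np.nan; return W
def proj(c,p):
    q=c['R']@np.array(p,float)+c['t']; return q[0]/q[2]*c['fx']+c['cx'],q[1]/q[2]*c['fy']+c['cy']
E
python3 - <<'E'
from h import *
print(bot.get_obs())
for n in('top','side'):
    c=cap(n); cv2.imwrite(f'pics/{n}0.png',c['frame']); np.save(f'{n}0.npy',cloud(c))
    print(n,-c['R'].T@c['t'],c['fx'])
E
```

```text
pics
{'time': 0.0, 'joint_positions': array([-1.37198175e+00,  3.42739345e-01,  1.52504579e+00, -4.52890893e-06,
        1.27535145e+00, -1.46023140e-01]), 'dq': array([ 2.01419469e-04, -1.39376472e-03, -6.19415097e-05, -1.88179204e-03,
        5.86501596e-04,  2.84995601e-04]), 'tau': array([-1.15851719e-03, -4.31250107e+01, -2.44215757e+01,  7.17088510e-02,
        5.59768989e-02, -1.21648263e-04]), 'tool_pos': array([ 177.40015989, -493.68784869,  226.02627577]), 'tcp_rot': array([-3.14137229e+00,  1.52813217e-03, -1.22595712e+00]), 'contact_force': array([0.13230207, 0.11325282, 0.19628084]), 'moment': array([ 0.02179931,  0.01608376, -0.01791375]), 'grip_width': 91.88708098162483}
top [435.71375025 167.54057314 939.96226347] 505.8035830752337
side [ 396.3061982  -568.6843904   475.05601856] 451.78033886961293
```

View pics/top0.png

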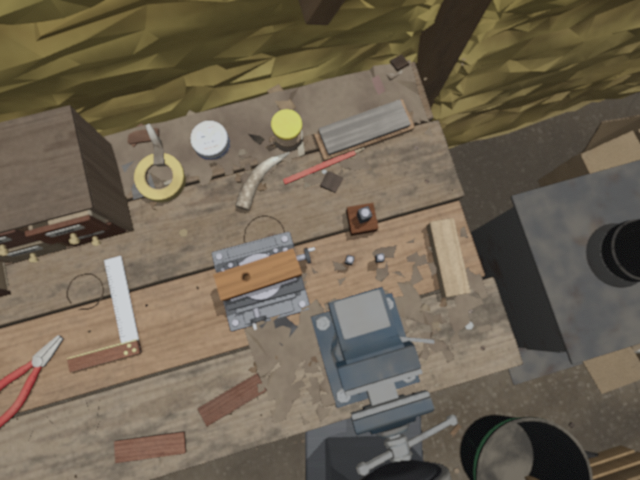

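View pics/side0.png

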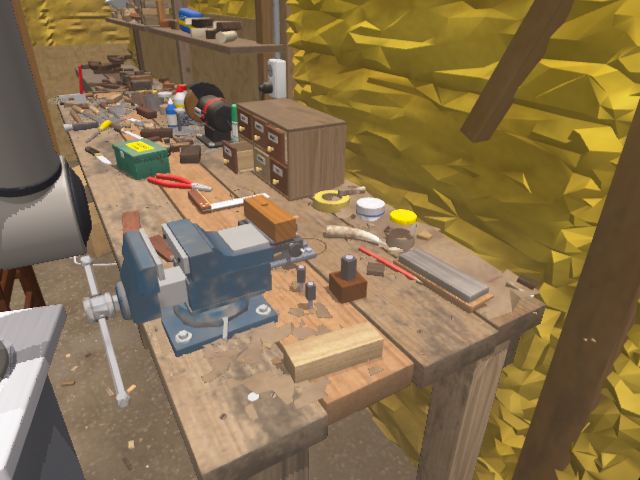

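Top view: the pin candidates are the grey head in the dark stand (365,213) and two small loose ones at (350,260) and (380,258). I choose the one in the stand, which is the largest. The block is at (258,275), with the table base around it. The vise at (370,340) is an obstacle.

Run:
```python
from h import *
W=np.load('top0.npy'); im=cv2.imread('pics/top0.png')
for n,(u0,u1,v0,v1) in dict(stand=(340,385,198,240),table=(205,320,225,335)).items():
    w=W[v0:v1,u0:u1].reshape(-1,3); w=w[~np.isnan(w[:,0])]
    print(n,'z hist',np.histogram(w[:,2],bins=np.arange(-5,120,5)))
    for lo,hi in ((28,40),(60,115),(92,104),(10,35)):
        s=w[(w[:,2]>lo)&(w[:,2]<hi)]
        if len(s)>10:
            r=cv2.minAreaRect(s[:,:2].astype(np.float32)); print(lo,hi,len(s),r,np.median(s[:,2]),s[:,:2].mean(0))
for p in((350,260),(380,258),(365,213)): print(p,W[p[1],p[0]])
w=W[280:440,310:450].reshape(-1,3); w=w[w[:,2]>20]; print('vise',w.min(0),w.max(0))
a=cv2.resize(im[195:340,205:395],None,fx=4,fy=4,interpolation=cv2.INTER_CUBIC); cv2.imwrite('pics/crop1.png',a)
S=np.load('side0.npy'); ims=cv2.imread('pics/side0.png')
```

```text
stand z hist (array([318, 667,  28,  23,  16,  20,  21, 271, 276,  13,   7,  13,  10,
         7,  11,  55,  75,   3,   0,   0,   0,   0,   0,   0]), array([ -5,   0,   5,  10,  15,  20,  25,  30,  35,  40,  45,  50,  55,
        60,  65,  70,  75,  80,  85,  90,  95, 100, 105, 110, 115]))
28 40 552 ((635.0787353515625, 64.5958251953125), (50.6761589050293, 50.412315368652344), 9.16113567352295) 35.002711444748755 [632.57424336  66.04320924]
60 115 151 ((634.5890502929688, 64.84352111816406), (20.355804443359375, 20.30074119567871), 17.273229598999023) 75.1287617132425 [633.55750881  65.31081843]
10 35 351 ((635.0908203125, 64.64762878417969), (50.69866943359375, 50.47300338745117), 9.342724800109863) 33.361115438694235 [628.4140217   67.77196169]
table z hist (array([1112, 3195,  814, 1283,  604,  719,   27,  162,  413,   77,  275,
        613,  427,  173,   40,   47,  132,   68,   28,   35, 1703,  541,
          0,    0]), array([ -5,   0,   5,  10,  15,  20,  25,  30,  35,  40,  45,  50,  55,
        60,  65,  70,  75,  80,  85,  90,  95, 100, 105, 110, 115]))
28 40 587 ((503.4635
[... 155 characters left out ...]
.8641357421875, 239.8134765625), (77.21576690673828, 162.8746795654297), 16.38737678527832) 98.58968831925561 [527.58436568 250.62569878]
92 104 2268 ((527.4783935546875, 250.7506866455078), (45.74732208251953, 140.51025390625), 17.324159622192383) 98.99006906756587 [527.18719478 250.38150306]
10 35 2795 ((504.02569580078125, 238.95651245117188), (198.11151123046875, 166.55223083496094), 14.611409187316895) 16.167771560364532 [501.97196907 238.80652066]
(350, 260) [554.07816864  90.3233195   49.87545319]
(380, 258) [556.70548624  36.77982502  50.82649117]
(365, 213) [632.97792816  63.98220997  77.71894029]
vise [248.81288817 -88.89170708  20.00000789] [518.19981899 157.33610296 157.97521798]
```

View pics/crop1.png

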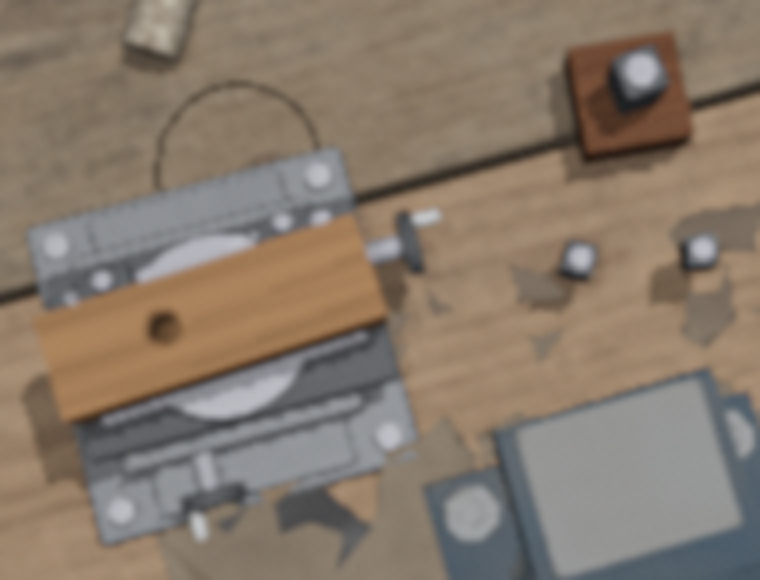

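```bash
python3 -m pendant '[{"linear":[15,18,5],"twist":4},{"linear":[45,55,10],"twist":12},{"linear":[80,98,15],"twist":20},{"linear":[115,141,20],"twist":28},{"linear":[150,184,20],"twist":36},{"linear":[185,227,20],"twist":44},{"linear":[220,270,20],"twist":52},{"linear":[255,313,20],"twist":60},{"linear":[290,356,20],"twist":68},{"linear":[325,399,15],"twist":76},{"linear":[360,442,5],"twist":83},{"linear":[395,485,-5],"twist":87},{"linear":[425,520,-15],"twist":87},{"linear":[445,545,-22],"twist":87},{"linear":[457,559,-26],"twist":87},{"linear":[457,559,-26],"twist":87},{"linear":[457,559,-26],"twist":87}]'
python3 - <<'E'
from h import *
o=bot.get_obs(); print(o['time'],o['tool_pos'],o['tcp_rot'],o['joint_positions'])
c=cap('wrist'); np.save('w1.npy',cloud(c)); cv2.imwrite('pics/w1.png',c['frame']); print(-c['R'].T@c['t'],proj(c,[634,65,75]))
E
```

```text
time: 2.22
tool_pos: [633.8, 65.0, 201.0]
tcp_rot: [3.141, 0.0, 0.294]
contact_force: [-0.6, -0.4, -0.1]
grip_width: 91.7
2.225 [633.77885855  64.96932258 201.04595806] [3.14146417e+00 3.00615884e-04 2.93574389e-01] [-1.79455959e-02  5.69510284e-01  1.22644718e+00 -2.19982282e-04
  1.34588196e+00 -3.11470916e-01]
[609.59790866 142.63849058 358.79056271] (np.float64(325.77727835128104), np.float64(228.30943006321027))
```

View pics/w1.png

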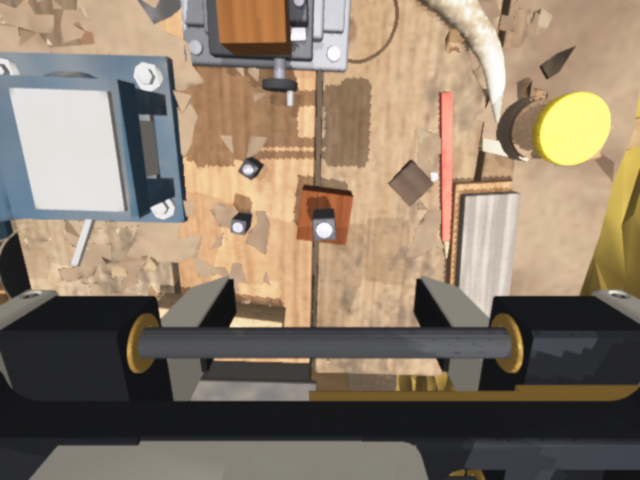

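The wrist view shows the pin head at (324,226) in the red-brown stand, clearly larger than the loose ones at (250,168) and (241,224). The head looks nearly aligned with the jaws.

Run:
```python
from h import *
W=np.load('w1.npy'); w=W[170:265,285:365].reshape(-1,3)
for lo,hi in((30,38),(70,80)):
    s=w[(w[:,2]>lo)&(w[:,2]<hi)]; print(lo,len(s),cv2.minAreaRect(s[:,:2].astype(np.float32)),np.percentile(s[:,2],[5,50,95]))
im=cv2.imread('pics/w1.png'); cv2.imwrite('pics/w1c.png',cv2.resize(im[170:265,280:370],None,fx=6,fy=6,interpolation=cv2.INTER_CUBIC))
```

```text
30 1870 ((632.66455078125, 63.20576477050781), (50.00249099731445, 50.62191390991211), 9.11292839050293) [32.51646642 33.783916   34.97814231]
70 521 ((632.5053100585938, 63.45249557495117), (19.94806671142578, 20.011991500854492), 20.258577346801758) [72.25928474 74.14191677 76.37993945]
```

View pics/w1c.png

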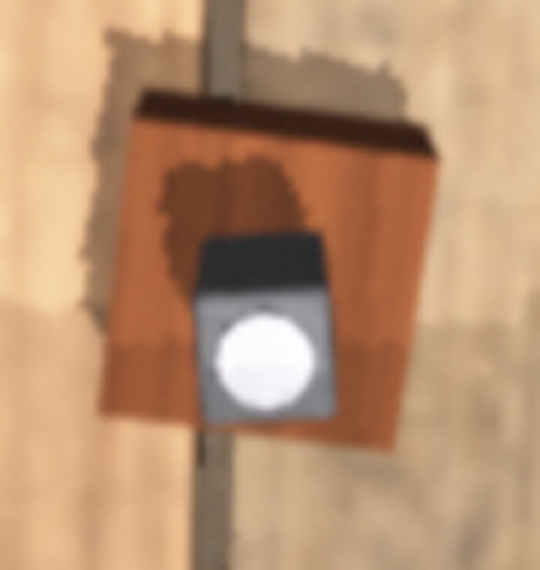

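```bash
python3 -m pendant '[{"linear":[-0.8,-1.2,-15],"twist":3.5},{"linear":[-0.8,-1.2,-45],"twist":3.5},{"linear":[-0.8,-1.2,-80],"twist":3.5},{"linear":[-0.8,-1.2,-115],"twist":3.5},{"linear":[-0.8,-1.2,-142],"twist":3.5},{"linear":[-0.8,-1.2,-155],"twist":3.5},{"linear":[-0.8,-1.2,-158],"twist":3.5},{"linear":[-0.8,-1.2,-158],"twist":3.5}]'
python3 -m pendant '[{"linear":[0,0,0],"twist":0},{"linear":[0,0,0],"twist":0},{"linear":[0,0,0],"twist":0},{"linear":[0,0,0],"twist":0},{"linear":[0,0,0],"twist":0},{"linear":[0,0,0],"twist":0},{"linear":[0,0,0],"twist":0},{"linear":[0,0,0],"twist":0}]' 255
```

```text
time: 3.28
tool_pos: [634.3, 63.5, 43.8]
tcp_rot: [3.141, -0.002, 0.353]
contact_force: [-0.1, -0.1, -0.1]
grip_width: 91.8
time: 4.28
tool_pos: [633.6, 63.7, 42.7]
tcp_rot: [-3.142, -0.0, 0.354]
contact_force: [-0.7, -0.3, -0.1]
grip_width: 20.4
```

```bash
python3 -m pendant '[{"linear":[0,0,8],"twist":0},{"linear":[0,0,25],"twist":0},{"linear":[0,0,50],"twist":0},{"linear":[0,0,85],"twist":0},{"linear":[0,0,115],"twist":0},{"linear":[-15,20,140],"twist":0},{"linear":[-40,55,142],"twist":0},{"linear":[-70,96,142],"twist":0},{"linear":[-100,138,142],"twist":0},{"linear":[-128,178,142],"twist":0},{"linear":[-145,202,142],"twist":0},{"linear":[-152,212,140],"twist":0},{"linear":[-154,214,135],"twist":0},{"linear":[-154,214,135],"twist":0},{"linear":[-154,214,135],"twist":0}]'
python3 - <<'E'
from h import *
o=bot.get_obs(); print(o['time'],o['tool_pos'],o['tcp_rot'],o['contact_force'],o['moment'])
c=cap('side');W=cloud(c); cv2.imwrite('pics/s1.png',c['frame'])
u,v=map(int,proj(c,[480,278,155])); print(u,v)
cv2.imwrite('pics/s1c.png',cv2.resize(c['frame'][max(v-60,0):v+90,max(u-90,0):u+90],None,fx=4,fy=4,interpolation=cv2.INTER_CUBIC))
E
```

```text
time: 6.15
tool_pos: [480.3, 276.8, 177.6]
tcp_rot: [3.141, 0.0, 0.352]
contact_force: [-0.0, -0.4, -1.3]
grip_width: 20.0
6.15 [480.34550305 276.82010427 177.6204382 ] [3.14134693e+00 6.68079173e-05 3.52140940e-01] [-0.02577068 -0.43170894 -1.30021674] [ 0.00475633 -0.12600523 -0.01786932]
240 178
```

View pics/s1c.png

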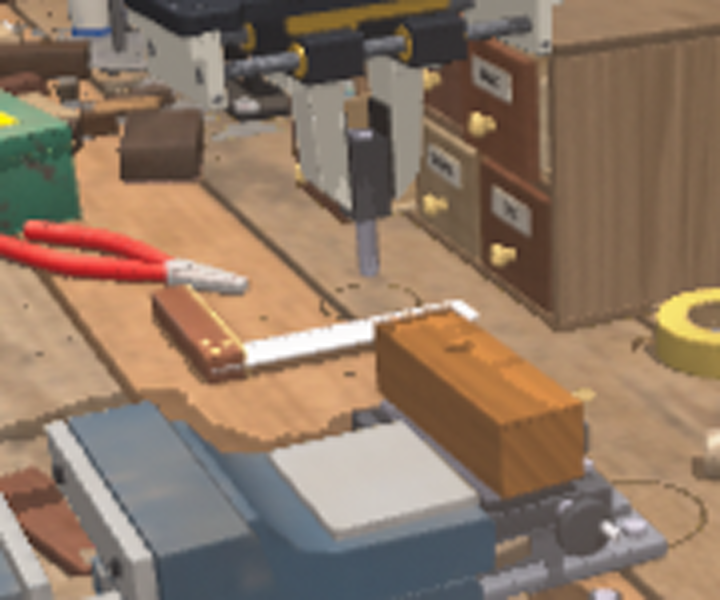

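```bash
cat > chk.py <<'E'
# ok (0) while the contact force differs little from the stored baseline; 'base' stores it
import sys,json,numpy as np
from plant import bot
o=bot.get_obs(); f=np.array(o['contact_force'])
if sys.argv[1]=='base': np.save('base.npy',f); print('base',f); sys.exit(0)
d=f-np.load('base.npy'); print('%.2f'%o['time'],'d',d.round(2),'pos',o['tool_pos'].round(2),'m',o['moment'].round(3)); sys.exit(int(np.hypot(*d[:2])>float(sys.argv[1])))
E
python3 -m pendant '[{"linear":[0,0,-8],"twist":0},{"linear":[0,0,-25],"twist":0},{"linear":[0,0,-43],"twist":0},{"linear":[0,0,-54],"twist":0},{"linear":[0,0,-58],"twist":0},{"linear":[1,0.3,-58],"twist":0},{"linear":[3,1,-58],"twist":0},{"linear":[4.8,1.5,-58],"twist":0},{"linear":[4.8,1.5,-58],"twist":0},{"linear":[4.8,1.5,-58],"twist":0},{"linear":[4.8,1.5,-58],"twist":0}]' && python3 chk.py base && python3 chk.py 0.8
R='x'
python3 -m pendant '[{"linear":[0.3,0.1,0],"twist":0},{"linear":[0.6,0.2,0],"twist":0},{"linear":[0.6,0.2,0],"twist":0}]' >/dev/null; python3 chk.py 0.8 && python3 -m pendant '[{"linear":[0.3,0.1,0],"twist":0},{"linear":[0.6,0.2,0],"twist":0},{"linear":[0.6,0.2,0],"twist":0}]'>/dev/null && python3 chk.py 0.8
```

```text
time: 7.58
tool_pos: [484.4, 279.2, 119.8]
tcp_rot: [3.142, -0.0, 0.354]
contact_force: [-0.3, 0.5, -1.3]
grip_width: 20.1
base [-0.33033083  0.53874023 -1.34442045]
7.58 d [0. 0. 0.] pos [484.42 279.17 119.75] m [ 0.034 -0.116 -0.007]
7.95 d [ 0.76 -1.36  0.05] pos [485.13 279.4  119.73] m [ 0.018 -0.146 -0.019]
```

```bash
sed -i 's/sys.exit(int(np.hypot.*/n=d[:2]@[float(a) for a in sys.argv[2:4]]; print("  push",round(-n,2)); sys.exit(int(-n>float(sys.argv[1])))/' chk.py
N="1.3 .955 .297"
python3 -m pendant '[{"linear":[0.3,0.1,0],"twist":0},{"linear":[0.6,0.2,0],"twist":0},{"linear":[0.6,0.2,0],"twist":0}]' >/dev/null; python3 chk.py $N &&
python3 -m pendant '[{"linear":[0.3,0.1,0],"twist":0},{"linear":[0.6,0.2,0],"twist":0},{"linear":[0.6,0.2,0],"twist":0}]'>/dev/null && python3 chk.py $N &&
python3 -m pendant '[{"linear":[0.3,0.1,0],"twist":0},{"linear":[0.6,0.2,0],"twist":0},{"linear":[0.6,0.2,0],"twist":0}]'>/dev/null && python3 chk.py $N &&
python3 -m pendant '[{"linear":[0.3,0.1,0],"twist":0},{"linear":[0.6,0.2,0],"twist":0},{"linear":[0.6,0.2,0],"twist":0}]'>/dev/null && python3 chk.py $N &&
python3 -m pendant '[{"linear":[0.3,0.1,0],"twist":0},{"linear":[0.6,0.2,0],"twist":0},{"linear":[0.6,0.2,0],"twist":0}]'>/dev/null && python3 chk.py $N
```

```text
8.32 d [ 0.55 -1.44 -0.89] pos [485.7  279.59 119.75] m [ 0.022 -0.139  0.006]
  push -0.1
8.70 d [-0.1  -1.04  1.46] pos [486.31 279.78 119.73] m [ 0.017 -0.204 -0.046]
  push 0.4
9.07 d [ 0.95 -0.14  0.32] pos [486.89 279.99 119.74] m [-0.027 -0.153 -0.051]
  push -0.86
9.45 d [ 0.44 -0.42  0.15] pos [487.49 280.2  119.74] m [ 0.018 -0.099  0.015]
  push -0.29
9.82 d [-1.9  -1.24  1.36] pos [487.71 280.28 119.7 ] m [-0.123  0.286 -0.002]
  push 2.18
```

```bash
N="9 .955 .297"
python3 -m pendant '[{"linear":[0,0,0],"twist":0},{"linear":[0,0,0],"twist":0}]' >/dev/null; python3 chk.py $N
python3 -m pendant '[{"linear":[0,0,0],"twist":0},{"linear":[0,0,0],"twist":0}]' >/dev/null; python3 chk.py $N
python3 -m pendant '[{"linear":[0,0,0],"twist":0},{"linear":[0,0,0],"twist":0}]' >/dev/null; python3 chk.py $N
```

```text
10.07 d [-1.88 -1.46  1.2 ] pos [487.74 280.29 119.67] m [-0.235  0.452  0.008]
  push 2.23
10.32 d [-3.02 -1.29  2.62] pos [487.75 280.29 119.66] m [-0.288  0.627 -0.005]
  push 3.27
10.57 d [-4.17 -2.55  2.18] pos [487.77 280.31 119.65] m [-0.337  0.751 -0.036]
  push 4.74
```

```bash
python3 -m pendant '[{"linear":[-2,-0.6,0],"twist":0},{"linear":[-5.7,-1.8,0],"twist":0},{"linear":[-5.7,-1.8,0],"twist":0}]'
python3 - <<'E'
from h import *
W=np.load('top0.npy').reshape(-1,3); w=W[(W[:,0]>420)&(W[:,0]<530)&(W[:,1]<230)&(W[:,1]>100)&(W[:,2]>70)]
w=w[((w[:,0]-527.5)*.955+(w[:,1]-250.7)*.297)<-26]
for y in range(100,230,10):
    s=w[(w[:,1]>=y)&(w[:,1]<y+10)]
    if len(s): print(y,s.max(0).round(),s.min(0).round(),len(s))
E
```

```text
time: 10.95
tool_pos: [482.5, 278.6, 119.9]
tcp_rot: [3.142, -0.001, 0.353]
contact_force: [0.7, -0.6, -0.4]
grip_width: 20.1
100 [486. 110. 135.] [421. 100. 121.] 258
110 [483. 120. 135.] [420. 110. 103.] 247
120 [480. 130. 135.] [423. 120. 101.] 185
130 [477. 134. 129.] [460. 130. 102.] 24
```

```bash
N="1.3 .955 .297"
python3 -m pendant '[{"linear":[3,-9,0],"twist":0},{"linear":[9,-29,0],"twist":0},{"linear":[15.5,-50,0],"twist":0},{"linear":[21,-67,0],"twist":0},{"linear":[23.3,-74.7,0],"twist":0},{"linear":[23.8,-76.4,0],"twist":0},{"linear":[23.8,-76.4,0],"twist":0},{"linear":[23.8,-76.4,0],"twist":0},{"linear":[23.8,-76.4,0],"twist":0}]' && python3 chk.py base 
python3 -m pendant '[{"linear":[0.6,0.2,0],"twist":0},{"linear":[1.3,0.4,0],"twist":0},{"linear":[1.9,0.6,0],"twist":0},{"linear":[1.9,0.6,0],"twist":0}]' >/dev/null; python3 chk.py $N &&
python3 -m pendant '[{"linear":[0.3,0.1,0],"twist":0},{"linear":[0.6,0.2,0],"twist":0},{"linear":[0.6,0.2,0],"twist":0}]'>/dev/null && python3 chk.py $N &&
python3 -m pendant '[{"linear":[0.3,0.1,0],"twist":0},{"linear":[0.6,0.2,0],"twist":0},{"linear":[0.6,0.2,0],"twist":0}]'>/dev/null && python3 chk.py $N &&
python3 -m pendant '[{"linear":[0.3,0.1,0],"twist":0},{"linear":[0.6,0.2,0],"twist":0},{"linear":[0.6,0.2,0],"twist":0}]'>/dev/null && python3 chk.py $N
```

```text
time: 12.08
tool_pos: [506.0, 202.6, 119.7]
tcp_rot: [-3.142, -0.0, 0.354]
contact_force: [-0.2, -0.5, -0.6]
grip_width: 19.8
base [-0.22946396 -0.45754737 -0.58481232]
12.57 d [-0.47 -0.07 -1.2 ] pos [508.15 202.78 119.72] m [ 0.007 -0.12   0.035]
  push 0.47
12.95 d [ 1.18  0.6  -0.46] pos [508.72 202.98 119.75] m [ 0.026 -0.12  -0.015]
  push -1.3
13.32 d [ 1.34 -0.24 -0.76] pos [509.29 203.19 119.74] m [-0.049 -0.091 -0.015]
  push -1.21
13.70 d [ 0.64  1.08 -0.86] pos [509.89 203.41 119.73] m [ 0.015 -0.163 -0.021]
  push -0.93
```

```bash
N="1.3 .955 .297"
sed -i 's/sys.exit(int(-n>float(sys.argv\[1\])))/m=np.hypot(*(o["moment"][:2]-[0,-.12])); sys.exit(int(m>.2 or -n>2))/' chk.py
python3 -m pendant '[{"linear":[0.3,0.1,0],"twist":0},{"linear":[0.6,0.2,0],"twist":0},{"linear":[0.6,0.2,0],"twist":0}]'>/dev/null && python3 chk.py $N &&
python3 -m pendant '[{"linear":[0.2,0.1,0],"twist":0},{"linear":[0.5,0.15,0],"twist":0},{"linear":[0.5,0.15,0],"twist":0}]'>/dev/null && python3 chk.py $N &&
python3 -m pendant '[{"linear":[0.2,0.1,0],"twist":0},{"linear":[0.4,0.1,0],"twist":0},{"linear":[0.4,0.1,0],"twist":0}]'>/dev/null && python3 chk.py $N &&
python3 -m pendant '[{"linear":[0.2,0.1,0],"twist":0},{"linear":[0.4,0.1,0],"twist":0},{"linear":[0.4,0.1,0],"twist":0}]'>/dev/null && python3 chk.py $N &&
python3 -m pendant '[{"linear":[0.2,0.1,0],"twist":0},{"linear":[0.4,0.1,0],"twist":0},{"linear":[0.4,0.1,0],"twist":0}]'>/dev/null && python3 chk.py $N
python3 -m pendant '[{"linear":[0,0,0],"twist":0}]' >/dev/null; python3 chk.py $N
```

```text
14.07 d [ 0.9  -0.33 -0.72] pos [510.49 203.61 119.73] m [-0.024 -0.114 -0.054]
  push -0.76
14.45 d [-0.32  0.39 -0.64] pos [511.01 203.72 119.75] m [-0.033 -0.114  0.021]
  push 0.19
14.82 d [ 0.2   0.44 -0.71] pos [511.4  203.84 119.75] m [ 0.001 -0.129  0.057]
  push -0.32
15.20 d [-1.04  1.72 -0.26] pos [511.66 203.92 119.72] m [ 0.019  0.044 -0.059]
  push 0.48
15.57 d [-2.4   0.2   0.99] pos [511.76 203.95 119.65] m [-0.137  0.429  0.005]
  push 2.23
15.70 d [-4.04 -0.45  1.65] pos [511.78 203.97 119.67] m [-0.142  0.548  0.018]
  push 3.99
```

```bash
N="1.3 .954 .3"
python3 -m pendant '[{"linear":[-0.2,-0.06,0],"twist":0},{"linear":[-0.2,-0.06,0],"twist":0},{"linear":[-0.2,-0.06,0],"twist":0}]' >/dev/null; python3 chk.py $N
python3 -m pendant '[{"linear":[-2,-0.6,0],"twist":0},{"linear":[-5.5,-1.7,0],"twist":0},{"linear":[-9,9,0],"twist":0},{"linear":[-16,31,0],"twist":0},{"linear":[-23,54,0],"twist":0},{"linear":[-30,77,0],"twist":0},{"linear":[-37,99,0],"twist":0},{"linear":[-41.5,113,0],"twist":0},{"linear":[-42.8,116.6,0],"twist":0},{"linear":[-38,118,0],"twist":0},{"linear":[-28,121.3,0],"twist":0},{"linear":[-17,124.8,0],"twist":0},{"linear":[-12,126.4,0],"twist":0},{"linear":[-11,126.7,0],"twist":0},{"linear":[-11,126.7,0],"twist":0},{"linear":[-11,126.7,0],"twist":0},{"linear":[-11,126.7,0],"twist":0}]' && python3 chk.py base
```

```text
16.07 d [-3.34 -1.    0.71] pos [511.78 204.   119.68] m [-0.157  0.583  0.027]
  push 3.49
time: 18.2
tool_pos: [500.8, 330.7, 119.9]
tcp_rot: [3.142, -0.0, 0.354]
contact_force: [-1.5, -0.4, -0.5]
grip_width: 19.5
base [-1.4804243  -0.419452   -0.49261103]
```

```bash
N="1.3 .3 -.954"
python3 -m pendant '[{"linear":[0.3,-1,0],"twist":0},{"linear":[0.8,-2.5,0],"twist":0},{"linear":[1.3,-4,0],"twist":0},{"linear":[1.6,-5,0],"twist":0},{"linear":[1.6,-5,0],"twist":0},{"linear":[1.6,-5,0],"twist":0}]' >/dev/null; python3 chk.py $N &&
python3 -m pendant '[{"linear":[0.1,-0.3,0],"twist":0},{"linear":[0.2,-0.6,0],"twist":0},{"linear":[0.2,-0.6,0],"twist":0}]'>/dev/null && python3 chk.py $N &&
python3 -m pendant '[{"linear":[0.1,-0.3,0],"twist":0},{"linear":[0.2,-0.6,0],"twist":0},{"linear":[0.2,-0.6,0],"twist":0}]'>/dev/null && python3 chk.py $N &&
python3 -m pendant '[{"linear":[0.1,-0.3,0],"twist":0},{"linear":[0.2,-0.5,0],"twist":0},{"linear":[0.2,-0.5,0],"twist":0}]'>/dev/null && python3 chk.py $N &&
python3 -m pendant '[{"linear":[0.1,-0.3,0],"twist":0},{"linear":[0.15,-0.5,0],"twist":0},{"linear":[0.15,-0.5,0],"twist":0}]'>/dev/null && python3 chk.py $N &&
python3 -m pendant '[{"linear":[0.1,-0.2,0],"twist":0},{"linear":[0.1,-0.4,0],"twist":0},{"linear":[0.1,-0.4,0],"twist":0}]'>/dev/null && python3 chk.py $N &&
python3 -m pendant '[{"linear":[0.1,-0.2,0],"twist":0},{"linear":[0.1,-0.4,0],"twist":0},{"linear":[0.1,-0.4,0],"twist":0}]'>/dev/null && python3 chk.py $N
```

```text
18.95 d [ 0.36  0.53 -1.57] pos [502.6  325.67 119.73] m [ 0.019 -0.114  0.021]
  push 0.4
19.32 d [ 2.54 -0.06 -1.59] pos [502.78 325.08 119.76] m [-0.002 -0.125  0.011]
  push -0.82
19.70 d [ 1.85 -0.02 -0.97] pos [502.99 324.45 119.75] m [ 0.001 -0.137  0.022]
  push -0.57
20.07 d [ 1.44  0.54 -0.92] pos [503.19 323.96 119.73] m [ 0.023 -0.067 -0.005]
  push 0.08
20.45 d [ 2.29  0.26 -0.99] pos [503.35 323.45 119.75] m [ 0.031 -0.111  0.04 ]
  push -0.44
20.82 d [ 0.45 -0.36 -0.12] pos [503.43 323.08 119.77] m [-0.003 -0.105  0.015]
  push -0.48
21.20 d [ 1.77  0.34 -0.59] pos [503.53 322.67 119.74] m [-0.001 -0.108 -0.002]
  push -0.21
```

```bash
N="1.3 .3 -.954"
python3 -m pendant '[{"linear":[0.1,-0.2,0],"twist":0},{"linear":[0.1,-0.4,0],"twist":0},{"linear":[0.1,-0.4,0],"twist":0}]'>/dev/null && python3 chk.py $N &&
python3 -m pendant '[{"linear":[0.1,-0.2,0],"twist":0},{"linear":[0.1,-0.4,0],"twist":0},{"linear":[0.1,-0.4,0],"twist":0}]'>/dev/null && python3 chk.py $N &&
python3 -m pendant '[{"linear":[0.1,-0.2,0],"twist":0},{"linear":[0.1,-0.4,0],"twist":0},{"linear":[0.1,-0.4,0],"twist":0}]'>/dev/null && python3 chk.py $N &&
python3 -m pendant '[{"linear":[0.1,-0.2,0],"twist":0},{"linear":[0.1,-0.4,0],"twist":0},{"linear":[0.1,-0.4,0],"twist":0}]'>/dev/null && python3 chk.py $N &&
python3 -m pendant '[{"linear":[0.1,-0.2,0],"twist":0},{"linear":[0.1,-0.4,0],"twist":0},{"linear":[0.1,-0.4,0],"twist":0}]'>/dev/null && python3 chk.py $N &&
python3 -m pendant '[{"linear":[0.1,-0.2,0],"twist":0},{"linear":[0.1,-0.4,0],"twist":0},{"linear":[0.1,-0.4,0],"twist":0}]'>/dev/null && python3 chk.py $N
python3 -m pendant '[{"linear":[0,0,0],"twist":0}]' >/dev/null; python3 chk.py $N
```

```text
21.57 d [ 0.65  0.38 -0.7 ] pos [503.65 322.25 119.74] m [ 0.003 -0.102  0.023]
  push 0.17
21.95 d [ 0.92  1.15 -0.24] pos [503.71 321.88 119.75] m [ 0.075 -0.161 -0.023]
  push 0.83
22.32 d [ 1.73  0.68 -0.95] pos [503.84 321.47 119.75] m [-0.001 -0.133 -0.026]
  push 0.13
22.70 d [ 0.97  0.03 -1.18] pos [503.96 321.2  119.8 ] m [ 0.102 -0.088  0.044]
  push -0.26
23.07 d [ 1.95  3.52 -0.53] pos [503.98 321.05 119.79] m [ 0.675 -0.028  0.026]
  push 2.77
23.20 d [ 1.32  3.17 -1.54] pos [503.97 321.02 119.79] m [ 0.753 -0.023  0.048]
  push 2.63
```

```bash
N="1.3 .3 -.954"
python3 -m pendant '[{"linear":[0,0.1,0],"twist":0},{"linear":[0,0.1,0],"twist":0},{"linear":[0,0.1,0],"twist":0}]' >/dev/null; python3 chk.py $N
python3 -m pendant '[{"linear":[-0.6,2,0],"twist":0},{"linear":[-1.5,4.8,0],"twist":0},{"linear":[-1.5,4.8,8],"twist":0},{"linear":[-1.5,4.8,22],"twist":0},{"linear":[-1.5,4.8,34],"twist":0},{"linear":[0,0,38],"twist":0},{"linear":[4,-12,38],"twist":0},{"linear":[9,-27,38],"twist":0},{"linear":[14,-42,38],"twist":0},{"linear":[17,-50,38],"twist":0},{"linear":[17.5,-51.8,38],"twist":0},{"linear":[17.5,-51.8,38],"twist":0},{"linear":[17.5,-51.8,38],"twist":0}]'
python3 - <<'E'
from h import *
W=np.load('top0.npy'); print(W[275:280,243:250,2].round(0)); r=W[270:284,239:253].reshape(-1,3)
im=cv2.imread('pics/top0.png'); g=cv2.cvtColor(im,6)[265:290,232:262].astype(float); m=g<0.6*np.median(g); v,u=np.nonzero(m); print(m.sum(),u.mean()+232,v.mean()+265)
c=cap('top'); K=np.array([[c['fx'],0,c['cx']],[0,c['fy'],c['cy']],[0,0,1]]); print('predicted px of (521.6,269,98)',proj(c,[521.6,269,98]))
print(bot.get_obs()['tool_pos'])
c=cap('wrist'); cv2.imwrite('pics/w2.png',c['frame'])
E
```

```text
23.57 d [ 1.53  5.15 -0.97] pos [503.99 320.99 119.78] m [ 0.868  0.081 -0.   ]
  push 4.45
time: 25.2
tool_pos: [521.3, 269.4, 157.7]
tcp_rot: [-3.141, -0.0, 0.354]
contact_force: [0.2, -0.2, -1.7]
grip_width: 20.0
[[83. 76. 68. 68. 65. 63. 97.]
 [76. 68. 66. 66. 64. 63. 64.]
 [76. 66. 65. 63. 65. 64. 96.]
 [75. 65. 67. 64. 68. 65. 98.]
 [77. 65. 66. 65. 64. 98. 97.]]
32 247.15625 278.40625
predicted px of (521.6,269,98) (np.float64(245.62777028422096), np.float64(277.2036958172681))
[521.32771005 269.39354704 157.7400699 ]
```

View pics/w2.png

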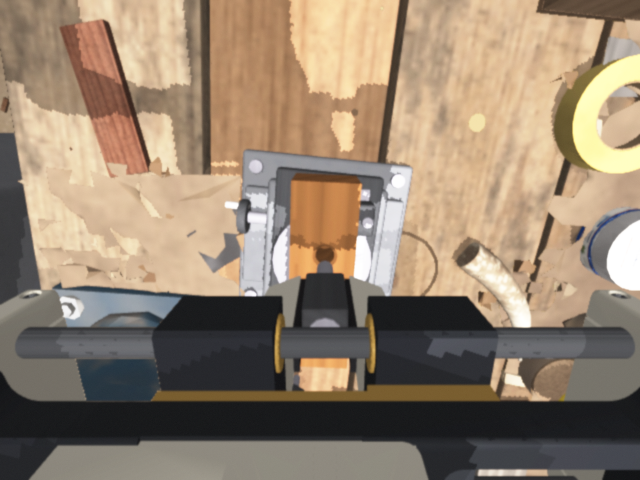

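The wrist view shows the hole mouth at (325,255), lined up with the held pin. The touch-derived hole projects to (245.6,277.2) in the top view, against about (245.8,276.8) seen, so I start inserting.

```bash
cat > fz.py <<'E'
import sys,numpy as np
from plant import bot
o=bot.get_obs(); f=o['contact_force']; print('%.2f'%o['time'],f.round(1),o['tool_pos'].round(2),o['moment'].round(2)); sys.exit(int(f[2]>2.5 or np.hypot(*f[:2])>4))
E
python3 -m pendant '[{"linear":[0,0,-6],"twist":0},{"linear":[0,0,-14],"twist":0},{"linear":[0,0,-17],"twist":0},{"linear":[0,0,-17],"twist":0}]' >/dev/null; python3 fz.py &&
python3 -m pendant '[{"linear":[0,0,-1],"twist":0},{"linear":[0,0,-2],"twist":0},{"linear":[0,0,-3],"twist":0},{"linear":[0,0,-3],"twist":0}]'>/dev/null && python3 fz.py &&
python3 -m pendant '[{"linear":[0,0,-1],"twist":0},{"linear":[0,0,-2],"twist":0},{"linear":[0,0,-2],"twist":0}]'>/dev/null && python3 fz.py &&
python3 -m pendant '[{"linear":[0,0,-1],"twist":0},{"linear":[0,0,-2],"twist":0},{"linear":[0,0,-2],"twist":0}]'>/dev/null && python3 fz.py &&
python3 -m pendant '[{"linear":[0,0,-1],"twist":0},{"linear":[0,0,-2],"twist":0},{"linear":[0,0,-3],"twist":0},{"linear":[0,0,-3],"twist":0}]'>/dev/null && python3 fz.py
```

```text
25.80 [ 0.1 -0.7 -0.8] [521.34 268.9  140.27] [ 0.01 -0.12  0.03]
26.30 [-0.4 -0.6 -1.3] [521.5  268.95 137.69] [ 0.04 -0.09  0.  ]
26.68 [-0.3  0.2 -1.3] [521.47 268.97 135.66] [ 0.03 -0.12  0.06]
27.05 [-0.9 -0.3 -0.9] [521.48 268.96 133.65] [ 0.   -0.12 -0.04]
27.55 [-0.8 -0.5 -1.5] [521.46 268.97 130.62] [-0.   -0.15 -0.02]
```

```bash
python3 -m pendant '[{"linear":[0,0,-2],"twist":0},{"linear":[0,0,-4],"twist":0},{"linear":[0,0,-6],"twist":0},{"linear":[0,0,-6],"twist":0}]'>/dev/null && python3 fz.py &&
python3 -m pendant '[{"linear":[0,0,-2],"twist":0},{"linear":[0,0,-4],"twist":0},{"linear":[0,0,-6],"twist":0},{"linear":[0,0,-6],"twist":0}]'>/dev/null && python3 fz.py &&
python3 -m pendant '[{"linear":[0,0,-2],"twist":0},{"linear":[0,0,-4],"twist":0},{"linear":[0,0,-6],"twist":0},{"linear":[0,0,-6],"twist":0}]'>/dev/null && python3 fz.py &&
python3 -m pendant '[{"linear":[0,0,-1],"twist":0},{"linear":[0,0,-2],"twist":0},{"linear":[0,0,-3],"twist":0},{"linear":[0,0,-3],"twist":0}]'>/dev/null && python3 fz.py &&
python3 -m pendant '[{"linear":[0,0,-0.5],"twist":0},{"linear":[0,0,-1],"twist":0},{"linear":[0,0,-1],"twist":0}]'>/dev/null && python3 fz.py &&
python3 -m pendant '[{"linear":[0,0,-0.3],"twist":0},{"linear":[0,0,-0.6],"twist":0},{"linear":[0,0,-0.6],"twist":0}]'>/dev/null && python3 fz.py &&
python3 -m pendant '[{"linear":[0,0,-0.3],"twist":0},{"linear":[0,0,-0.6],"twist":0},{"linear":[0,0,-0.6],"twist":0}]'>/dev/null && python3 fz.py &&
python3 -m pendant '[{"linear":[0,0,-0.3],"twist":0},{"linear":[0,0,-0.6],"twist":0},{"linear":[0,0,-0.6],"twist":0}]'>/dev/null && python3 fz.py
```

```text
28.05 [-0.7 -0.5 -0.7] [521.38 268.93 124.47] [ 0.01 -0.11  0.05]
28.55 [-0.3 -0.3 -1.2] [521.39 268.92 118.52] [-0.01 -0.11 -0.06]
29.05 [-0.5 -0.4 -1.9] [521.42 268.92 112.52] [-0.02 -0.16 -0.03]
29.55 [ 0.4  0.  -0.6] [521.5  268.98 109.64] [-0.03 -0.15 -0.01]
29.93 [-0.7 -0.3 -1. ] [521.5  268.98 108.71] [-0.   -0.1   0.04]
30.30 [-0.1  0.6 -2.1] [521.51 268.98 108.12] [ 0.   -0.1  -0.04]
30.68 [ 0.7 -0.4 -1. ] [521.51 268.98 107.51] [-0.03 -0.12  0.02]
31.05 [-0.4  0.3 -1.6] [521.49 268.98 106.9 ] [ 0.04 -0.18  0.07]
```

```bash
python3 -m pendant '[{"linear":[0,0,-0.2],"twist":0},{"linear":[0,0,-0.4],"twist":0},{"linear":[0,0,-0.4],"twist":0}]'>/dev/null && python3 fz.py &&
python3 -m pendant '[{"linear":[0,0,-0.2],"twist":0},{"linear":[0,0,-0.4],"twist":0},{"linear":[0,0,-0.4],"twist":0}]'>/dev/null && python3 fz.py &&
python3 -m pendant '[{"linear":[0,0,-0.2],"twist":0},{"linear":[0,0,-0.4],"twist":0},{"linear":[0,0,-0.4],"twist":0}]'>/dev/null && python3 fz.py &&
python3 -m pendant '[{"linear":[0,0,-0.2],"twist":0},{"linear":[0,0,-0.4],"twist":0},{"linear":[0,0,-0.4],"twist":0}]'>/dev/null && python3 fz.py
```

```text
31.43 [-0.6  0.2 -0.5] [521.55 268.97 106.67] [-0.05 -0.05 -0.  ]
31.80 [-2.  -1.5  5.7] [521.56 269.   106.63] [-0.15  0.29  0.03]
```

Head is down on the wood at the expected height (TCP 106.65). I ease off, release and lift.

```bash
python3 -m pendant '[{"linear":[0,0,0.4],"twist":0},{"linear":[0,0,0.4],"twist":0}]'; 
python3 -m pendant '[{"linear":[0,0,0.4],"twist":0},{"linear":[0,0,0.4],"twist":0},{"linear":[0,0,0.4],"twist":0},{"linear":[0,0,0.4],"twist":0},{"linear":[0,0,0.4],"twist":0},{"linear":[0,0,0.4],"twist":0},{"linear":[0,0,0.4],"twist":0}]' 0
python3 -m pendant '[{"linear":[0,0,3],"twist":0},{"linear":[0,0,12],"twist":0},{"linear":[0,0,30],"twist":0},{"linear":[0,0,60],"twist":0},{"linear":[0,0,100],"twist":0},{"linear":[-20,-30,135],"twist":0},{"linear":[-50,-80,150],"twist":0},{"linear":[-80,-130,150],"twist":0},{"linear":[-95,-155,150],"twist":0},{"linear":[-100,-160,150],"twist":0},{"linear":[-100,-160,150],"twist":0},{"linear":[-100,-160,150],"twist":0}]'
python3 - <<'E'
from h import *
c=cap('top'); W=cloud(c)
u,v=map(int,proj(c,[521.6,269,138])); w=W[v-25:v+25,u-25:u+25].reshape(-1,3); s=w[(w[:,2]>130)&(w[:,2]<160)]
print(len(s),s.mean(0) if len(s) else '',np.percentile(s[:,2],[5,50,95]) if len(s) else '')
a=cv2.resize(c['frame'][v-50:v+50,u-60:u+60],None,fx=3,fy=3)
c=cap('side'); u,v=map(int,proj(c,[521.6,269,110])); b=cv2.resize(c['frame'][v-50:v+50,u-60:u+60],None,fx=3,fy=3)
cv2.imwrite('pics/end.png',np.hstack([a,b]))
E
```

```text
time: 32.05
tool_pos: [521.6, 269.0, 106.7]
tcp_rot: [3.142, -0.0, 0.354]
contact_force: [-2.7, -0.4, 5.0]
grip_width: 20.0
time: 32.92
tool_pos: [521.5, 269.0, 106.9]
tcp_rot: [3.142, -0.0, 0.354]
contact_force: [0.4, 0.1, 0.3]
grip_width: 85.1
time: 34.42
tool_pos: [422.1, 109.7, 257.0]
tcp_rot: [-3.141, -0.0, 0.354]
contact_force: [-0.5, 0.3, 1.4]
grip_width: 91.9
168 [522.65588835 269.02232211 139.08991801] [135.45461178 139.41780878 141.98520322]
```

View pics/end.png

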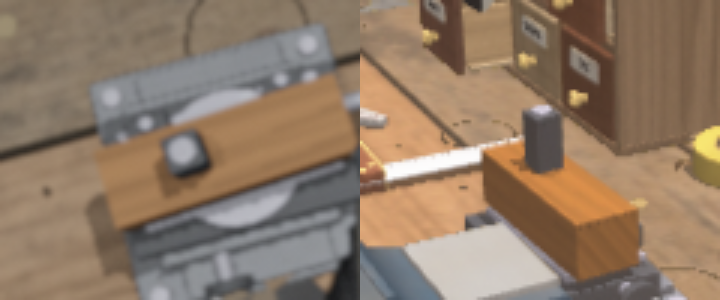

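The pin stands upright with its head flat on the block at (187,155) and (542,138). Head top reads about 138–139 mm, and a seated pin should give 138. The robot is clear of everything.

```bash
python3 -c "
from plant import bot
print(bot.close_job())"
```

```text
the job is handed in; nothing more can be done
None
```

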